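# Reset the bottle filler's dosing dial by clicks and close its gear well

### The arm

A 7-joint arm with a two-finger parallel gripper is mounted at the origin on the work surface. World frame = base frame: x ahead of the robot, y to its left, z up, the work surface at z = 0. Lengths are in m, angles in rad, forces in N, time in s.
With the tool pointing down it reaches from about 0.4 to 0.9 m from the base axis. Payload 5.5 kg.
Tool frame: the origin (TCP) lies at the very end of the fingers, on their centre line; the grasp point (between the pads) lies 19 mm behind it; z points along the fingers, y is the line along which they close (so a half turn about z gives the same grasp; the last joint's range is limited). The gripper opens to 85 mm and grips with 20 to 120 N. Pads are 22 mm wide; open, the fingers measure 114 mm over their backs; the gripper's body (76 mm by 85 mm) begins 54 mm behind the grasp point. The pads swing forward as they close: fully open they stand 13 mm farther back than shut.
Start: joints at [1.405, 0.501, -0.427, 1.55, 0.221, 1.138, -0.21], TCP at [0.27, -0.591, 0.231] pointing down, gripper open.
Joint ranges: [-2.88, 2.88], [-0.31, 2.03], [-1.54, 1.56], [0.2, 2.42], [-1.41, 4.55], [0.19, 2.02], [-2.57, 2.57]. Speed limits (rad/s): [2.57, 2.57, 3.14, 3.14, 3.14, 3.14, 3.14].

### API

Orientations are given as a unit quaternion [w, x, y, z].
In Python, from rig import arm gives the robot as it stands.
- The arm moves only by the tool drive_effector, called after "Call:" in YAML: its name, and indented under it one key for each argument. Schema: {"type":"object","properties":{"segments":{"type":"array","items":{"type":"array","items":{"type":"number"},"minItems":5,"maxItems":5},"minItems":1,"maxItems":12},"squeeze":{"type":"number"},"only":{"type":"string"},"quiet":{"type":"boolean"},"lines":{"type":"string"}},"required":["segments"],"additionalProperties":false}. segments is a list of rows, 1 to 12 of them, each of 5 numbers: dx, dy, dz in shares of the most that a row can go, 1 being 50 mm, then a turn about the tool's z in normalised numbers (1 is pi rad), then the finger opening in m; each row shifts and turns the commanded pose from where the row before left it, along the tool's axes as they then stand; what a row does not reach is not made up. A row lasts 1/10 s, in which the tool goes at most 0.05 m and 0.15 rad, less where a joint would pass 70% of its speed; a pose out of reach is approached as far as the arm can. The fingers move at their own pace and stop on an object; squeeze is the grip in N (left out, the last holds). Time passes only in rows, so rows that do not move let the fingers close. The tool returns the time, the measured TCP pose, the force, the opening and the grip force at its end. only (a regular expression) keeps the lines of the reply that match it, lines (a string "A,B") keeps lines A to B, and quiet returns only ok. Shift and turn numbers lie between -1 and 1, and a call with a number outside is refused. Input that does not fit is refused with a message, and nothing moves.
- arm.get_obs(): the state, without advancing time (a new reading comes with each control period).
- arm.camera(name): name is "scene" or "top" or "wrist"; returns the picture (480x640x3 uint8, blue, green, red); there is no depth.
- arm.camera_params(name): a dict with "mtx" (3x3 intrinsics, pixels), "camera_from_world" (4x4, takes a point from world to camera coordinates); the wrist camera has in their place "T_tool_cam" (4x4, takes a point from camera to tool coordinates, whose origin is the TCP and whose axes are the flange's). Camera axes: x right, y up, looking along -z (the intrinsics and any distortion apply to the point x, -y, -z); pixel columns grow to the right and rows downward; lengths in m; the calibration is good to about 2 mm. A picture is of the moment at which its call begins: read the wrist's pose just before it. camera_params takes no time and is no camera call.
- arm.job_done(): hands the job in; it is judged then, once.
The state is a dict: "clock": time; "qpos": joint angles; "qd": joint speeds; "tau": joint torques, N m; "eef_pos": TCP position; "ee_rot": TCP orientation; "force": force on the tool from outside, world axes, zero at the start; "wrist_torque": the same for the moment, N m; "grip_width": finger opening in m; "grasp_force": force on a finger pad.
Only numpy, scipy, OpenCV 4.12 (cv2) and the standard library are available. Lean on these libraries where they do the work, as an engineer would, in place of code of your own. Each camera call takes 0.05 s, during which the arm holds its last target. There are 200 camera calls.

### The job

Set the dosing unit for the large bottles and close it up: turn the click dial anticlockwise back to its end stop, then clockwise by exactly four clicks, and leave it there. Then fit the green cover over the open gear well: tilt one short edge in under the red lip and lower the other end until the cover lies flat, fully home in its pocket, and let go of it. Leave the bottles and the other things around where they are.

Things in the scene. Friction and masses are not known exactly. Their poses are not given: they have to be found in the camera images.
- dial (a joint): Dial angle in rad: 0 at the end stop, growing clockwise seen from above, up to 3.14. It rests only in notches (clicks) 0.314 rad (18 degrees) apart, the first at the stop; between two notches the resisting torque rises to about 0.12 N m, then it pulls on into the next. It starts one to four notches from the stop.
- dial_grip (a point): On the dial's vertical axis, 103 mm above the table, at mid-height of its black grip bar: 74 mm long along this point's x, 16 mm thick along y, from 83 to 117 mm above the table, on a round disc of 84 mm diameter (z 73 to 83 mm). Turns with the dial. A yellow line marks the bar's -x half; at the stop it points along the doser's -x, beside a small red block. A white scale has one tick per notch.
- doser: Dosing unit, fixed: grey metal housing 210 (x) by 300 (y) by 72 mm high; origin at the centre of its underside, z up; its -x side faces roughly towards the robot. Dial axis at x 0, y +85 mm; open gear well (gears down inside) centred at x 0, y -75 mm, with an overhanging red lip at its -x end.
- well (a point): Centre of the cover's pocket on the ledge the cover rests on, 60 mm above the table; axes as the doser's. The seated cover's origin belongs here. Pocket 166 mm (x) by 106 mm (y), its rim 12 mm above the ledge, which is 9 mm wide all round the deep well. A cover held flat cannot pass over the +x wall and under the lip: it must go in tilted, -x edge first and low.
- lip (a point): Middle of the free lower edge of the red lip over the pocket's -x end: the lip reaches 18 mm in over the pocket, its underside 20 mm above the ledge, 6 mm thick, 118 mm long in y. Axes as the doser's.
- cover: Loose green plastic cover plate, 160 mm (its x) by 100 mm (its y) by 10 mm, about 0.3 kg, lying flat on the table with its grip up; origin at the centre of its underside, z up. Across its middle stands a black grip bar, 18 mm thick along x, 70 mm long along y, from 10 to 38 mm above the underside. The two short edges are alike: either may go under the lip.
- bottle_a: Bystander, to be left where it is: dark green bottle with lime label, red cap, 76 mm diameter, 270 mm tall; origin at the centre of its underside.
- bottle_b: Bystander, to be left where it is: dark green bottle with lime label, red cap, 76 mm diameter, 270 mm tall; origin at the centre of its underside.
- bottle_c: Bystander, to be left where it is: dark green bottle with lime label, red cap, 76 mm diameter, 270 mm tall; origin at the centre of its underside.
- jar: Bystander, to be left where it is: amber jar with steel cap, 72 mm diameter, 90 mm tall; origin at the centre of its underside.
- tub: Bystander, to be left where it is: open stainless tub, 100 by 160 by 65 mm high; origin at the centre of its underside.
- wrench: Bystander, to be left where it is: steel wrench, 180 mm long, lying flat; origin at its middle, on the table.
- coupling: Bystander, to be left where it is: brass coupling standing on the table, 36 mm diameter, 45 mm tall; origin at the centre of its underside.
- nozzle: Bystander, to be left where it is: small steel nozzle, 24 mm diameter, 36 mm tall, standing on the dosing unit's top near the corner beyond the dial; origin at the centre of its underside.

How it is judged:
On the way, in this order (a step that is already met when the one before it is completed fails the run):
1. the dial has been turned back to its end stop (value of joint dial below 0.08 rad), for 0.1 s.
2. the dial stands four clicks clockwise from the stop (value of joint dial between 1.157 and 1.357 rad), for 0.3 s.
3. the cover lies flat, fully home in its pocket under the lip (x of cover in the frame of well between -0.006 and 0.006 m and y of cover in the frame of well between -0.006 and 0.006 m and z of cover in the frame of well between -0.004 and 0.003 m and angle between cover's own z axis and vertical below 0.03 rad and angle between the x axis of cover and the x axis of well, either way round below 0.08 rad), for 0.2 s.
At the end, for the whole second after the job is handed in: The dial rests in the fourth notch from the stop (1.257 rad, within 0.1 rad), and the cover lies at rest in its pocket: within 6 mm of the pocket's centre in x and y, 4 mm below to 3 mm above the ledge, level within 0.03 rad and square within 0.08 rad (all of step 2 and all of step 3 and linear speed of cover below 0.02 m/s); the robot touches nothing.
It fails at once if a bystander is moved by more than 30 mm or knocked over (distance of any of bottle_a, bottle_b, bottle_c, jar, tub, wrench, coupling, nozzle from where it was at the start of the episode above 0.03 m or angle between any of bottle_a, bottle_b, bottle_c, jar, coupling, nozzle's own z axis and vertical above 0.5 rad).
It also fails if it takes over 67 s, if anything falls off the work surface, if the arm or the gripper's body presses on something with over 40 N, if the wrist force passes 120 N, or if a joint passes its speed limit or range.

## Working session

There is one attempt and no reset: what is moved stays moved. The work goes in short steps, Python scripts to look and compute and a tool call to move; the robot and the scene stay as the last step left them, time stands still between calls to the robot, and variables do not carry over. Pictures are saved under pics/ and viewed, at most 12 in all, crops included, and the job is handed in when it is done.

```bash
ls; mkdir -p pics; python3 - <<'E'
from rig import arm
import cv2,numpy as np
for n in("scene","top"):
    cv2.imwrite(f"pics/{n}0.png",arm.camera(n)); p=arm.camera_params(n); print(n,{k:np.round(v,4).tolist() if not isinstance(v,str) else v for k,v in p.items()})
p=arm.camera_params("wrist");print({k:np.round(v,4).tolist() for k,v in p.items()})
o=arm.get_obs();print(o)
E
```

```text
pics
rig.py
scene {'mtx': [[567.309, 0.0, 322.8933], [0.0, 567.309, 234.5277], [0.0, 0.0, 1.0]], 'camera_from_world': [[0.676, 0.7367, 0.0186, -0.4012], [-0.4841, 0.425, 0.7649, 0.2356], [0.5556, -0.5261, 0.6439, -1.9153], [0.0, 0.0, 0.0, 1.0]]}
top {'mtx': [[448.0962, 0.0, 315.4901], [0.0, 448.0962, 237.3583], [0.0, 0.0, 1.0]], 'camera_from_world': [[-0.0174, -0.9998, -0.0076, -0.0258], [0.9836, -0.0185, 0.1795, -0.6404], [-0.1797, -0.0043, 0.9837, -1.1261], [0.0, 0.0, 0.0, 1.0]]}
{'mtx': [[416.7153, 0.0, 326.3605], [0.0, 416.7153, 234.8434], [0.0, 0.0, 1.0]], 'T_tool_cam': [[0.0009, 0.9618, 0.2739, 0.0687], [1.0, -0.0006, -0.0013, -0.0007], [-0.0011, 0.2739, -0.9618, -0.1427], [0.0, 0.0, 0.0, 1.0]]}
{'clock': 0.1, 'qpos': array([ 1.40521229,  0.50176726, -0.42679916,  1.55134852,  0.22081348,
        1.13830265, -0.21028984]), 'qd': array([-0.00077853, -0.00129749, -0.00108316, -0.00271474,  0.00034648,
       -0.00077206,  0.00123456]), 'tau': array([-1.11304497e-02, -5.70817137e+01, -5.83834201e+00, -2.81751001e+01,
        1.05107861e-02,  5.62300193e-03,  8.73160445e-06]), 'eef_pos': array([ 0.26994233, -0.59060554,  0.2303528 ]), 'ee_rot': array([-8.69626950e-04,  9.77099431e-01,  2.12781387e-01, -1.64881760e-04]), 'force': array([ 0.65376518, -0.09212482, -0.02036961]), 'wrist_torque': array([ 0.01892779, -0.06527621, -0.03013079]), 'grasp_force': 0.0, 'grip_width': 0.08543452739314428}
```

View pics/top0.png

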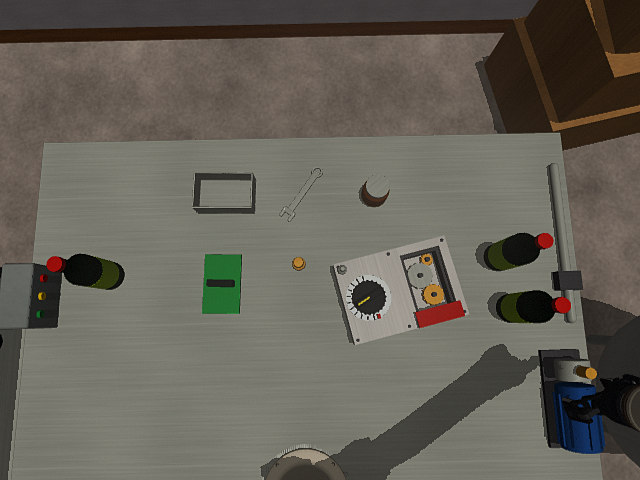

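View pics/scene0.png

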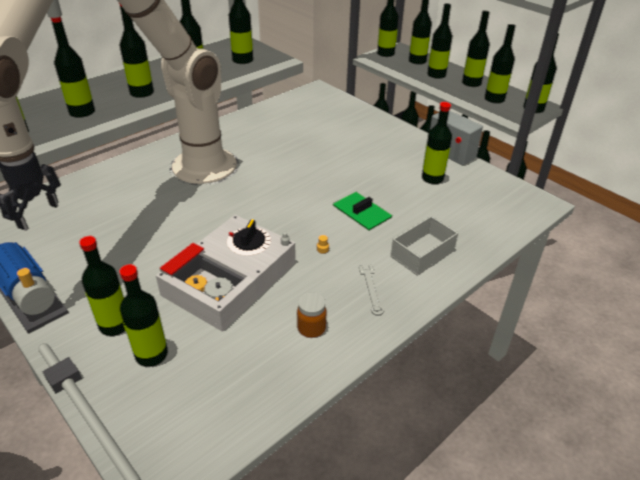

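The top view shows the dial at about (367,298), the doser's top corners near (332,267), (443,237), (467,318) and (356,343), and the cover's grip at about (221,283). Bottles stand near (520,250) and (520,300), close to the gripper. The scene view agrees.

```bash
cat > h.py <<'E'
from rig import arm
import numpy as np,cv2
from scipy.spatial.transform import Rotation as Ro
def cam(name,o=None):
    p=arm.camera_params(name)
    if name!="wrist":
        return p["mtx"],np.linalg.inv(p["camera_from_world"])
    T=np.eye(4);T[:3,:3]=rot(o).as_matrix();T[:3,3]=o["eef_pos"]
    return p["mtx"],T@np.array(p["T_tool_cam"])
def rot(o): return Ro.from_quat(np.roll(o["ee_rot"],-1))
def ray(K,W,uv):
    u,v=uv;d=np.array([(u-K[0,2])/K[0,0],-(v-K[1,2])/K[1,1],-1.])
    return W[:3,3],W[:3,:3]@d
def plane(K,W,uv,z):
    c,d=ray(K,W,uv);return c+d*(z-c[2])/d[2]
def proj(K,W,P):
    q=np.linalg.inv(W)@np.r_[P,1];return K[0,0]*q[0]/-q[2]+K[0,2],K[1,1]*-q[1]/-q[2]+K[1,2]
def tri(views):
    A=0;b=0
    for K,W,uv in views:
        c,d=ray(K,W,uv);d=d/np.linalg.norm(d);M=np.eye(3)-np.outer(d,d);A=A+M;b=b+M@c
    return np.linalg.solve(A,b)
def shot(name,f):
    o=arm.get_obs();im=arm.camera(name);cv2.imwrite("pics/"+f+".png",im)
    np.savez("pics/"+f,eef_pos=o["eef_pos"],ee_rot=o["ee_rot"]);return im
def view(f):
    o=np.load("pics/"+f+".npz");return cam("wrist",o)
def to(x,y,z,yaw):
    "tool-frame shift and turn (yaw = direction of tool y in world)"
    o=arm.get_obs();R=rot(o).as_matrix();d=R.T@(np.array([x,y,z])-o["eef_pos"])
    now=np.arctan2(R[1,1],R[0,1]);e=(yaw-now+np.pi/2)%np.pi-np.pi/2
    print("d_tool",d.round(4),"yaw now",now.round(4),"turn(tool z)",round(-e,4),"q7",o["qpos"][6].round(3),"clock",o["clock"])
E
python3 - <<'E'
from h import *
K,W=cam("top")
for n,uv,z in [("A",(332,267),.072),("B",(443,237),.072),("C",(467,318),.072),("D",(356,343),.072),("dial",(367,298),.085),("c1",(205,254),.01),("c2",(242,254),.01),("c3",(240,313),.01),("c4",(202,313),.01),("bar",(221,283),.038),("coup",(298,270),.0),("yel1",(358,304),.117),("bot1",(488,260),0),("bot2",(500,310),0)]: print(n,plane(K,W,uv,z).round(3))
R=rot(arm.get_obs()).as_matrix();print(R.round(3))
to(.50,-.17,.3,.3)
E
```

```text
A [ 0.559 -0.079  0.072]
B [ 0.632 -0.37   0.072]
C [ 0.423 -0.416  0.072]
D [ 0.367 -0.134  0.072]
dial [ 0.477 -0.164  0.085]
c1 [0.608 0.266 0.01 ]
c2 [0.606 0.165 0.01 ]
c3 [0.447 0.168 0.01 ]
c4 [0.449 0.27  0.01 ]
bar [0.526 0.214 0.038]
coup [0.561 0.012 0.   ]
yel1 [ 0.462 -0.138  0.117]
bot1 [ 0.578 -0.509  0.   ]
bot2 [ 0.443 -0.529  0.   ]
[[ 0.909  0.416 -0.001]
 [ 0.416 -0.909  0.002]
 [ 0.    -0.002 -1.   ]]
d_tool [ 0.3841 -0.287  -0.0691] yaw now -1.142 turn(tool z) -1.442 q7 -0.21 clock 0.1
```

Careful with the scale: shifts go in shares of 50 mm and turns go in shares of pi rad. That gives: -0.05 m is -1, -0.029 m is -0.58.

Call:
drive_effector:
  segments:
    - [0, 0, -1, 0, 0.085]
    - [0, 0, -1, 0, 0.085]
    - [0.7, -0.58, 0, 0, 0.085]
    - [0.7, -0.58, 0, 0, 0.085]
    - [0.7, -0.58, 0, 0, 0.085]
    - [0.7, -0.58, 0, 0, 0.085]
    - [0.7, -0.58, 0, 0, 0.085]
    - [0.7, -0.58, 0, 0, 0.085]
    - [0.7, -0.58, 0, 0, 0.085]
    - [0.7, -0.58, 0, 0, 0.085]
    - [0.7, -0.58, 0, 0, 0.085]

```text
clock: 1.2
eef_pos: [0.4484, -0.221, 0.3312]
ee_rot: [0.0, 0.977, 0.213, -0.0]
force: [0.0, 0.3, -0.4]
grip_width: 0.085
grasp_force: 0.0
```

Call:
drive_effector:
  segments:
    - [0, 0, 0, 0.0477, 0.085]
    - [0, 0, 0, 0.0477, 0.085]
    - [0, 0, 0, 0.0477, 0.085]
    - [0, 0, 0, 0.0477, 0.085]
    - [0, 0, 0, 0.0477, 0.085]
    - [0, 0, 0, 0.0477, 0.085]
    - [0, 0, 0, 0.0477, 0.085]
    - [0, 0, 0, 0.0477, 0.085]
    - [0, 0, 0, 0.0477, 0.085]
    - [0, 0, 0, 0.0414, 0.085]
    - [0, 0, 0, 0, 0.085]
    - [0, 0, 0, 0, 0.085]

```text
clock: 2.4
eef_pos: [0.4481, -0.2226, 0.3311]
ee_rot: [0.0, 0.866, -0.5, -0.0]
force: [-0.3, -0.3, 0.1]
grip_width: 0.0849
grasp_force: 0.0
```

```bash
python3 - <<'E'
from h import *
im=shot("wrist","w1");to(.477,-.166,.3,.52)
E
```

```text
d_tool [-0.0347 -0.0533  0.0311] yaw now -2.6187 turn(tool z) 0.0029 q7 -2.283 clock 2.45
```

View pics/w1.png

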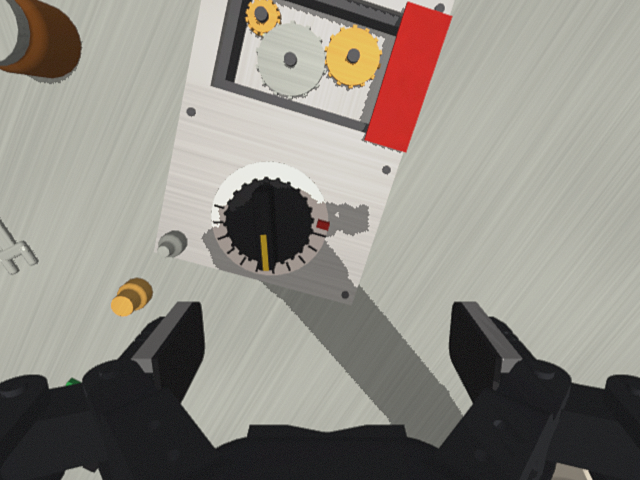

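The wrist view shows the bar running nearly vertically in the image, its yellow end at (266,270) and far end near (268,180), with the red stop block at (322,224). The lip's lower-right corner is near (407,152). I'll take a second view from above the dial.

In the tool's units: 0.035 m is 0.7, -0.018 m is -0.36.

Call:
drive_effector:
  segments:
    - [-0.23, -0.36, 0.7, 0, 0.085]
    - [-0.23, -0.36, 0.7, 0, 0.085]
    - [-0.23, -0.36, 0.7, 0, 0.085]
    - [0, 0, 0, 0, 0.085]
    - [0, 0, 0, 0, 0.085]

```text
clock: 2.95
eef_pos: [0.4777, -0.1657, 0.226]
ee_rot: [-0.0, 0.866, -0.501, -0.001]
force: [0.2, -0.5, 0.9]
grip_width: 0.0846
grasp_force: 0.0
```

```bash
python3 - <<'E'
from h import *
im=shot("wrist","w2");a=cv2.imread("pics/w1.png")
c1=cv2.resize(a[140:300,170:370],None,fx=2,fy=3.0) if 0 else cv2.resize(a[150:300,190:350],(400,375))
print(im.shape)
c2=im[40:415,120:520]
cv2.imwrite("pics/w12.png",np.hstack([c1,c2]))
E
```

```text
(480, 640, 3)
```

View pics/w12.png

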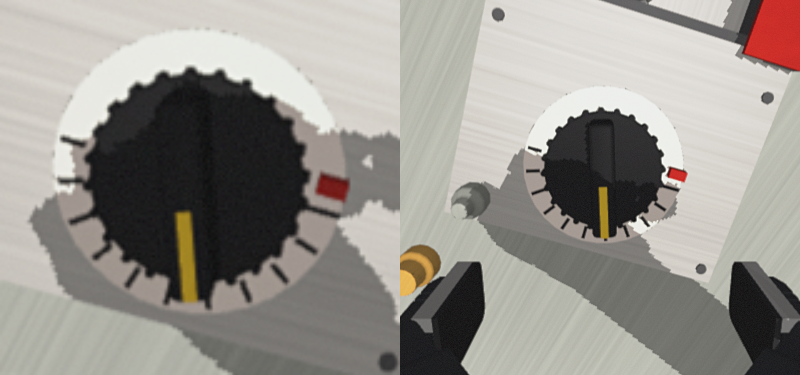

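```bash
python3 - <<'E'
from h import *
v1=view("w1");v2=view("w2")
P=[tri([(*v1,a),(*v2,b)]) for a,b in [((263.2,234.8),(323,227)),((265.6,270.4),(324,278)),((270,218),(324,204)),((323,224.5),(398,215))]]
for p in P: print(p.round(4))
d=P[1]-P[0];print("line dir deg",np.degrees(np.arctan2(d[1],d[0])))
for z in(.117,):
  a,b=plane(*v2,(324,278),z),plane(*v2,(320,160),z);print(a,b,(a+b)/2,np.degrees(np.arctan2(*(a-b)[1::-1])))
print(plane(*v2,(324,204),.073),plane(*v1,(270,218),.073))
# lip/pocket corners doser screws
for uv in [(191,112),(386,170),(345,295)]: print(plane(*v1,uv,.072).round(4))
for uv in [(218,54),(487,138),(421,309)]: print(plane(*v2,uv,.072).round(4))
E
```

```text
[ 0.4798 -0.167   0.1173]
[ 0.462  -0.1373  0.1155]
[ 0.482  -0.172   0.0743]
[ 0.4337 -0.193   0.0801]
line dir deg 120.89129508979246
[ 0.46232166 -0.13782228  0.117     ] [ 0.50202279 -0.20208748  0.117     ] [ 0.48217222 -0.16995488  0.117     ] 121.70653873814497
[ 0.48225106 -0.17210717  0.073     ] [ 0.48165423 -0.17120435  0.073     ]
[ 0.5921 -0.2234  0.072 ]
[ 0.4074 -0.2685  0.072 ]
[ 0.375 -0.137  0.072]
[ 0.5927 -0.2243  0.072 ]
[ 0.4074 -0.2689  0.072 ]
[ 0.3751 -0.1374  0.072 ]
```

In the tool's units: 0.045 m is 0.9, 0.0067 m is 0.134, -0.025 rad / 3.1416 = -0.008.

Call:
drive_effector:
  segments:
    - [0.134, -0.022, 0.8, -0.008, 0.05]
    - [0, 0, 0.9, 0, 0.05]
    - [0, 0, 0.6, 0, 0.05]
    - [0, 0, 0.4, 0, 0.05]
    - [0, 0, 0, 0, 0.05]
    - [0, 0, 0, 0, 0.05]

```text
clock: 3.6
eef_pos: [0.4834, -0.1725, 0.0928]
ee_rot: [0.0, 0.871, -0.491, 0.001]
force: [0.6, -0.3, -0.1]
grip_width: 0.05
grasp_force: 0.0
```

```bash
python3 - <<'E'
from h import *
to(.482,-.1705,.091,np.radians(31.6)); print(arm.get_obs()["force"])
E
```

```text
d_tool [-0.0025  0.0001  0.0018] yaw now -2.5977 turn(tool z) -0.0077 q7 -2.547 clock 3.6
[ 0.58655764 -0.32437918 -0.08855688]
```

In the tool's units: -0.045 m is -0.9, -0.15 rad / 3.1416 = -0.0477.

Call:
drive_effector:
  segments:
    - [0, 0, -0.9, 0, 0.05]
    - [0, 0, 0, -0.0477, 0.05]
    - [0, 0, 0, -0.0477, 0.05]
    - [0, 0, 0, -0.0477, 0.05]
    - [0, 0, 0, -0.0477, 0.05]
    - [0, 0, 0, -0.0477, 0.05]
    - [0, 0, 0, -0.0477, 0.05]
    - [0, 0, 0, -0.0477, 0.05]
    - [0, 0, 0, -0.0477, 0.05]
    - [0, 0, 0, -0.0477, 0.05]
    - [0, 0, 0, -0.0477, 0.05]

```text
clock: 4.7
eef_pos: [0.4837, -0.1728, 0.139]
ee_rot: [0.002, 0.971, 0.237, 0.001]
force: [-0.0, 0.2, -0.2]
grip_width: 0.0502
grasp_force: 0.0
```

Call:
drive_effector:
  segments:
    - [0, 0, 0, -0.0477, 0.05]
    - [0, 0, 0, -0.0477, 0.05]
    - [0, 0, 0, -0.0477, 0.05]
    - [0, 0, 0, -0.0477, 0.05]
    - [0, 0, 0, -0.0477, 0.05]
    - [0, 0, 0, -0.0477, 0.05]
    - [0, 0, 0, -0.0477, 0.05]
    - [0, 0, 0, -0.0477, 0.05]
    - [0, 0, 0, -0.0477, 0.05]
    - [0, 0, 0, -0.0477, 0.05]
    - [0, 0, 0, -0.0446, 0.05]
    - [0, 0, 0, 0, 0.05]

```text
clock: 5.9
eef_pos: [0.4833, -0.173, 0.1382]
ee_rot: [0.002, 0.492, 0.871, -0.0]
force: [-0.5, -0.1, 0.6]
grip_width: 0.0497
grasp_force: 0.0
```

```bash
python3 - <<'E'
from h import *
to(.482,-.1705,.091,np.radians(31.6)); print(arm.get_obs()["force"])
E
```

```text
d_tool [0.003  0.0002 0.0472] yaw now 0.5421 turn(tool z) -0.0094 q7 0.231 clock 5.9
[-0.51413958 -0.12539298  0.61298197]
```

In the tool's units: 0.027 m is 0.54, 0.02 m is 0.4, -0.009 rad / 3.1416 = -0.0029.

Call:
drive_effector:
  segments:
    - [0.06, 0, 0.54, -0.0029, 0.05]
    - [0, 0, 0.4, 0, 0.05]
    - [0, 0, 0, 0, 0.0]
    - [0, 0, 0, 0, 0.0]
    - [0, 0, 0, 0, 0.0]
    - [0, 0, 0, 0, 0.0]
    - [0, 0, 0, 0, 0.0]
    - [0, 0, 0, 0, 0]
  squeeze: 50

```text
clock: 6.7
eef_pos: [0.4823, -0.1689, 0.0909]
ee_rot: [0.002, 0.488, 0.873, 0.0]
force: [0.7, 0.4, 8.2]
grip_width: 0.0151
grasp_force: 53.6
```

```bash
python3 - <<'E'
from h import *
to(.482,-.1705,.091,np.radians(31.6)); o=arm.get_obs();print(o["force"],o["wrist_torque"])
E
```

```text
d_tool [-0.0012 -0.0011 -0.0001] yaw now 0.5518 turn(tool z) 0.0003 q7 0.175 clock 6.7
[0.68979817 0.35825948 8.15761608] [ 0.06846576 -0.00179537 -0.00333303]
```

In the tool's units: -0.15 rad / 3.1416 = -0.0477.

Call:
drive_effector:
  segments:
    - [0, 0, 0, -0.0477, 0]
    - [0, 0, 0, -0.0477, 0]
    - [0, 0, 0, -0.0477, 0]
    - [0, 0, 0, -0.0477, 0]
    - [0, 0, 0, -0.0477, 0]
    - [0, 0, 0, -0.0477, 0]
    - [0, 0, 0, -0.0477, 0]
    - [0, 0, 0, -0.0477, 0]
    - [0, 0, 0, -0.035, 0]
    - [0, 0, 0, 0, 0]
    - [0, 0, 0, 0, 0]

```text
clock: 7.8
eef_pos: [0.4825, -0.1685, 0.091]
ee_rot: [0.002, -0.142, 0.99, 0.001]
force: [0.9, 2.4, 7.1]
grip_width: 0.0149
grasp_force: 68.4
```

```bash
python3 - <<'E'
from h import *
to(.482,-.1705,.091,np.radians(103.7)); o=arm.get_obs();print(o["force"],o["wrist_torque"])
shot("wrist","w3")
E
```

```text
d_tool [ 0.0011 -0.0018 -0.    ] yaw now 1.8566 turn(tool z) 0.0467 q7 1.325 clock 7.8
[0.89777422 2.37312868 7.0897532 ] [ 0.52617286 -0.34273235 -1.81569895]
```

In the tool's units: 0.15 rad / 3.1416 = 0.0477.

Call:
drive_effector:
  segments:
    - [0, 0, 0, 0.0477, 0]
    - [0, 0, 0, 0.0477, 0]
    - [0, 0, 0, 0.0477, 0]
    - [0, 0, 0, 0.0477, 0]
    - [0, 0, 0, 0.0477, 0]
    - [0, 0, 0, 0.0477, 0]
    - [0, 0, 0, 0.0477, 0]
    - [0, 0, 0, 0.0477, 0]
    - [0, 0, 0, 0.035, 0]
    - [0, 0, 0, 0, 0]
    - [0, 0, 0, 0, 0]

```text
clock: 8.95
eef_pos: [0.4823, -0.1689, 0.0909]
ee_rot: [0.002, 0.487, 0.874, 0.0]
force: [1.1, -0.4, 8.9]
grip_width: 0.0153
grasp_force: 53.9
```

```bash
python3 - <<'E'
from h import *
to(.482,-.1705,.091,np.radians(31.6)); o=arm.get_obs();print(o["force"],o["wrist_torque"])
E
```

```text
d_tool [-0.0012 -0.0011 -0.0001] yaw now 0.5542 turn(tool z) 0.0027 q7 0.174 clock 8.95
[ 1.11267471 -0.38389064  8.94908846] [ 0.08472365 -0.0241534  -0.07433715]
```

In the tool's units: -0.05 m is -1, -0.03 m is -0.6.

Call:
drive_effector:
  segments:
    - [0, 0, 0, 0, 0.05]
    - [0, 0, 0, 0, 0.05]
    - [0, 0, 0, 0, 0.05]
    - [0, 0, -0.6, 0, 0.05]
    - [0, 0, -1, 0, 0.05]
    - [0, 0, -1, 0, 0.085]
    - [0, 0, -1, 0, 0.085]
    - [-0.6, 0, -0.6, 0, 0.085]
    - [-0.6, 0, 0, 0, 0.085]
    - [0, 0, 0, 0, 0.085]
    - [0, 0, 0, 0, 0.085]

```text
clock: 10.05
eef_pos: [0.5116, -0.22, 0.2986]
ee_rot: [-0.001, 0.488, 0.873, 0.0]
force: [-0.2, 0.1, 0.5]
grip_width: 0.0853
grasp_force: 0.0
```

```bash
python3 - <<'E'
from h import *
shot("wrist","w4"); print(arm.get_obs()["qpos"].round(2))
E
```

```text
[ 1.29  0.55 -1.3   1.69  0.55  1.33  0.44]
```

View pics/w4.png

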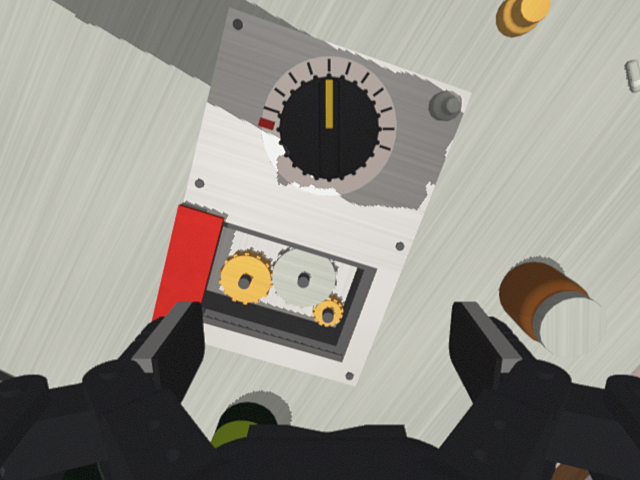

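The yellow line still points straight up at (329,80) from (328,128), and the red stop block is at (266,123). The pocket's +x rim corners are at about (376,268) and (343,361). Screws are at (237,24), (199,183), (400,246) and (349,376).

```bash
python3 - <<'E'
from h import *
v=view("w4")
a,b=plane(*v,(328,128),.117),plane(*v,(329,80),.117);print(a,np.degrees(np.arctan2(*(b-a)[1::-1])))
S=np.array([plane(*v,u,.072) for u in [(237,24),(199,183),(400,246),(349,376)]]);print(S.round(4))
q=np.array([plane(*v,u,.072) for u in [(376,268),(343,361)]]);print(q.round(4))
d=q[0]-q[1];print(np.linalg.norm(d),"yaw",np.arctan2(-d[0],d[1]))
yaw=.239;R=np.array([[np.cos(yaw),-np.sin(yaw)],[np.sin(yaw),np.cos(yaw)]])
print("well from +x rim",q.mean(0)[:2]-R@[.083,0], "from dial",np.array([.482,-.1705])+R@[0,-.16])
print([ (R.T@(s[:2]-[.482,-.1705])).round(4) for s in S])
im=cv2.imread("pics/w4.png")[150:400,130:430];cv2.imwrite("pics/w4c.png",cv2.resize(im,(720,600),interpolation=cv2.INTER_CUBIC))
o=arm.get_obs();to(.526,.214,.25,-np.pi/2)
E
```

```text
[ 0.47971608 -0.16727098  0.117     ] 120.46005583538926
[[ 0.3753 -0.1375  0.072 ]
 [ 0.4076 -0.2688  0.072 ]
 [ 0.5931 -0.2234  0.072 ]
 [ 0.6273 -0.3654  0.072 ]]
[[ 0.5861 -0.2532  0.072 ]
 [ 0.6129 -0.3539  0.072 ]]
0.10411585101415792 yaw 0.2595735046726506
well from +x rim [ 0.51886037 -0.3232088 ] from dial [ 0.51987699 -0.32595203]
[array([-0.0958,  0.0573]), array([-0.0956, -0.0779]), array([ 0.0954, -0.0777]), array([ 0.0951, -0.2237])]
d_tool [0.3607 0.2398 0.0491] yaw now 0.5529 turn(tool z) -1.0178 q7 0.444 clock 10.1
```

View pics/w4c.png

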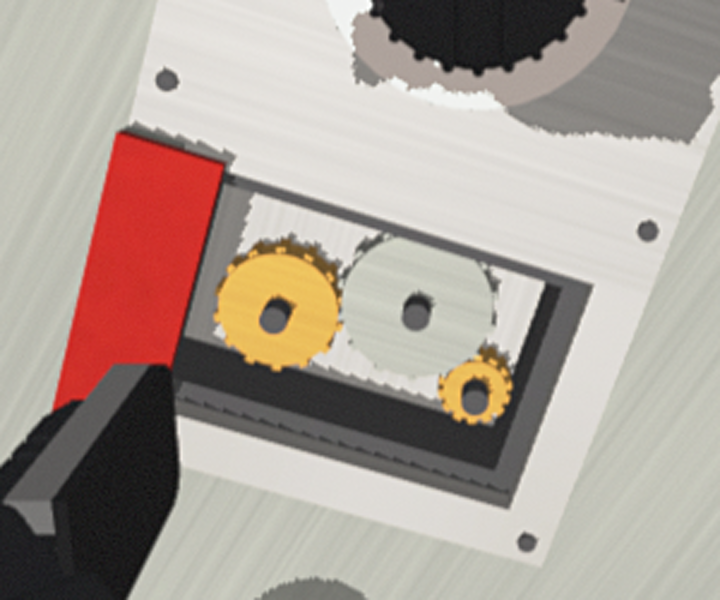

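In the tool's units: 0.04 m is 0.8, 0.0266 m is 0.532.

Call:
drive_effector:
  segments:
    - [0.8, 0.532, 0, 0, 0.085]
    - [0.8, 0.532, 0, 0, 0.085]
    - [0.8, 0.532, 0, 0, 0.085]
    - [0.8, 0.532, 0, 0, 0.085]
    - [0.8, 0.532, 0, 0, 0.085]
    - [0.8, 0.532, 0, 0, 0.085]
    - [0.8, 0.532, 0, 0, 0.085]
    - [0.8, 0.532, 0, 0, 0.085]
    - [0.8, 0.532, 0, 0, 0.085]
    - [0, 0, 0, 0, 0.085]

```text
clock: 11.1
eef_pos: [0.5224, 0.2229, 0.2999]
ee_rot: [-0.001, 0.48, 0.877, 0.002]
force: [-1.3, 0.2, -0.0]
grip_width: 0.085
grasp_force: 0.0
```

Call:
drive_effector:
  segments:
    - [0, 0, 0, -0.0477, 0.085]
    - [0, 0, 0, -0.0477, 0.085]
    - [0, 0, 0, -0.0477, 0.085]
    - [0, 0, 0.3, -0.0477, 0.085]
    - [0, 0, 0.8, -0.0477, 0.085]
    - [0, 0, 0.8, -0.0477, 0.085]
    - [0, 0, 0.8, -0.0382, 0.085]
    - [0, 0, 0, 0, 0.085]
    - [0, 0, 0, 0, 0.085]

```text
clock: 12.0
eef_pos: [0.5261, 0.2128, 0.1647]
ee_rot: [-0.001, 0.0, 1.0, 0.0]
force: [0.2, -0.4, 1.7]
grip_width: 0.0846
grasp_force: 0.0
```

```bash
python3 - <<'E'
from h import *
shot("wrist","w5"); print(arm.get_obs()["qpos"].round(2))
E
```

```text
[ 0.46  0.8  -1.3   1.8   0.83  1.21  0.47]
```

View pics/w5.png

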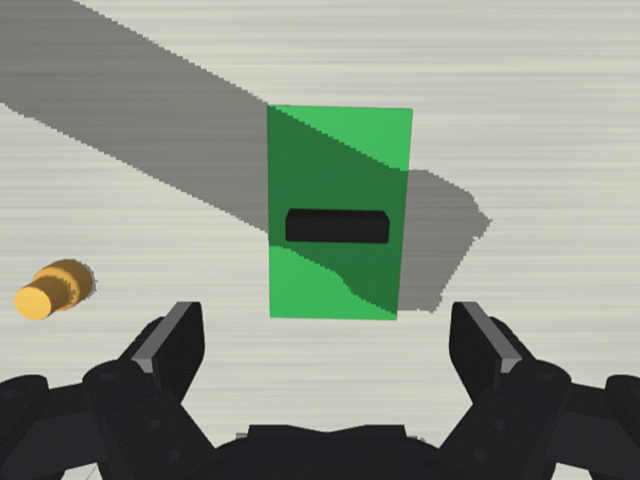

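The cover's corners are at (268,105), (413,108), (397,320) and (270,317), and its grip bar spans (287,209) to (389,243).

```bash
python3 - <<'E'
from h import *
v=view("w5");t=cam("top")
w=[(268,105),(413,108),(397,320),(270,317)];T=[(205,254),(242,254),(240,313),(202,313)]
P=np.array([plane(*v,u,.01) for u in w]);print(P.round(4),P.mean(0))
print("side lengths",[np.linalg.norm(P[i]-P[(i+1)%4]).round(4) for i in range(4)])
print("tri z",tri([(*v,np.mean(w,0)),(*t,np.mean(T,0))]), "bar tri",tri([(*v,(338,217)),(*t,(221,283))]))
d=P[0]+P[1]-P[2]-P[3];yaw=np.arctan2(d[1],d[0]);d2=P[0]-P[1]+P[3]-P[2];print("yaw",yaw,np.arctan2(-d2[0],d2[1]))
c=P.mean(0);to(c[0],c[1],.01,yaw+np.pi/2)
E
```

```text
[[0.4482 0.1731 0.01  ]
 [0.4501 0.2721 0.01  ]
 [0.6098 0.2686 0.01  ]
 [0.6073 0.1687 0.01  ]] [0.52885749 0.22062242 0.01      ]
side lengths [np.float64(0.099), np.float64(0.1598), np.float64(0.0999), np.float64(0.1592)]
tri z [ 0.52801871  0.22138226 -0.01047754] bar tri [0.52829086 0.22179878 0.00357433]
yaw 3.1169364924753755 3.1193744660482934
d_tool [-0.0015  0.0071  0.1561] yaw now 1.5704 turn(tool z) 0.0242 q7 0.471 clock 12.05
```

In the tool's units: 0.04 m is 0.8, 0.03 m is 0.6, 0.024 rad / 3.1416 = 0.0076.

Call:
drive_effector:
  segments:
    - [-0.04, 0.14, 0.8, 0.0076, 0.085]
    - [0, 0, 0.8, 0, 0.085]
    - [0, 0, 0.6, 0, 0.085]
    - [0, 0, 0.5, 0, 0.085]
    - [0, 0, 0.24, 0, 0.085]
    - [0, 0, 0, 0, 0.085]
    - [0, 0, 0, 0, 0.085]
  squeeze: 20

```text
clock: 12.75
eef_pos: [0.5305, 0.2202, 0.0194]
ee_rot: [0.001, 0.012, 1.0, 0.001]
force: [-0.1, 0.7, 0.9]
grip_width: 0.0853
grasp_force: 0.0
```

```bash
python3 - <<'E'
from h import *
to(.5285,.2205,.007,3.118+np.pi/2);o=arm.get_obs();print(o["eef_pos"],o["force"])
E
```

```text
d_tool [0.0021 0.0003 0.0124] yaw now 1.5473 turn(tool z) 0.0001 q7 0.324 clock 12.75
[0.5305191  0.22016326 0.01944277] [-0.05756888  0.71875069  0.90349714]
```

In the tool's units: 0.007 m is 0.14, 0.006 m is 0.12.

Call:
drive_effector:
  segments:
    - [0.04, 0, 0.14, 0, 0.085]
    - [0, 0, 0.12, 0, 0.085]
    - [0, 0, 0, 0, 0.085]
    - [0, 0, 0, 0, 0.06]
    - [0, 0, 0, 0, 0.06]
    - [0, 0, 0, 0, 0.06]
    - [0, 0, 0, 0, 0.06]
    - [0, 0, 0, 0, 0.06]
  squeeze: 30

```text
clock: 13.55
eef_pos: [0.5273, 0.2197, 0.0046]
ee_rot: [0.0, 0.011, 1.0, 0.0]
force: [-0.1, 0.6, 3.2]
grip_width: 0.0691
grasp_force: 36.4
```

```bash
python3 - <<'E'
from h import *
o=arm.get_obs();print(o["eef_pos"],o["force"],o["wrist_torque"])
E
```

```text
[0.5273177  0.21966331 0.0046471 ] [-0.06352647  0.59729349  3.15253973] [ 0.1048581   0.168643   -0.06427421]
```

In the tool's units: -0.05 m is -1, -0.02 m is -0.4, -0.133 rad / 3.1416 = -0.0423.

Call:
drive_effector:
  segments:
    - [0, 0, -0.4, 0, 0.06]
    - [0, 0, -0.8, 0, 0.06]
    - [0, 0, -1, 0, 0.06]
    - [0, 0, -1, 0, 0.06]
    - [0, 0, -0.8, 0, 0.06]
    - [0, 0, 0, -0.0414, 0.06]
    - [0, 0, 0, -0.0423, 0.06]
    - [0, 0, 0, 0, 0.06]

```text
clock: 14.35
eef_pos: [0.5269, 0.2184, 0.2034]
ee_rot: [-0.001, -0.12, 0.993, -0.0]
force: [-0.5, -0.2, -3.4]
grip_width: 0.0698
grasp_force: 36.8
```

```bash
python3 - <<'E'
from h import *
o=arm.get_obs();print(o["eef_pos"],o["force"],o["wrist_torque"]);shot("wrist","w6")
to(.543,-.318,.2,.239+np.pi/2)
E
```

```text
[0.52689772 0.21835153 0.20343856] [-0.50728694 -0.16797666 -3.37950028] [-0.07176674 -0.0411376  -0.01366508]
d_tool [ 0.1103 -0.5253  0.0037] yaw now 1.808 turn(tool z) -0.0018 q7 0.705 clock 14.4
```

View pics/w6.png

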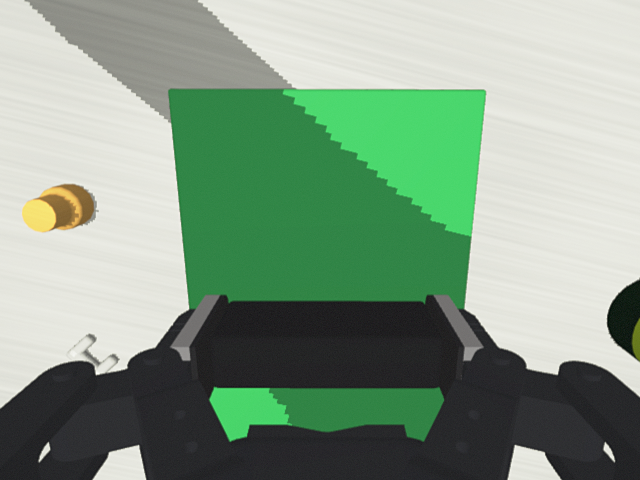

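The cover is held level, with its front edge running from (169,89) to (486,90).

In the tool's units: -0.0438 m is -0.876, 0.0092 m is 0.184.

Call:
drive_effector:
  segments:
    - [0.184, -0.876, 0, 0, 0.06]
    - [0.184, -0.876, 0, 0, 0.06]
    - [0.184, -0.876, 0, 0, 0.06]
    - [0.184, -0.876, 0, 0, 0.06]
    - [0.184, -0.876, 0, 0, 0.06]
    - [0.184, -0.876, 0, 0, 0.06]
    - [0.184, -0.876, 0, 0, 0.06]
    - [0.184, -0.876, 0, 0, 0.06]
    - [0.184, -0.876, 0, 0, 0.06]
    - [0.184, -0.876, 0, 0, 0.06]
    - [0.184, -0.876, 0, 0, 0.06]
    - [0.184, -0.876, 0, 0, 0.06]

```text
clock: 15.6
eef_pos: [0.5442, -0.3195, 0.2032]
ee_rot: [-0.001, -0.118, 0.993, 0.0]
force: [0.7, -0.2, -4.5]
grip_width: 0.0691
grasp_force: 37.0
```

Call:
drive_effector:
  segments:
    - [0, 0, 0, 0, 0.06]
    - [0, 0, 0, 0, 0.06]

```text
clock: 15.8
eef_pos: [0.5441, -0.3189, 0.2029]
ee_rot: [-0.001, -0.117, 0.993, 0.001]
force: [0.2, 1.3, -4.2]
grip_width: 0.0692
grasp_force: 37.2
```

```bash
python3 - <<'E'
from h import *
p=arm.camera_params("wrist");K=p["mtx"];W=np.array(p["T_tool_cam"])
for z in(-.012,-.0054,.001):
  a,b=plane(K,W,(169,89),z),plane(K,W,(486,90),z);print(z,a.round(4),b.round(4),np.linalg.norm(a-b))
to(.543,-.318,.2,.239+np.pi/2);o=arm.get_obs();print(o["qpos"].round(2))
E
```

```text
-0.012 [ 0.078  -0.0463 -0.012 ] [ 0.0778  0.0477 -0.012 ] 0.09404229577721343
-0.0054 [ 0.0784 -0.0487 -0.0054] [ 0.0782  0.0501 -0.0054] 0.09879102053214717
0.001 [ 0.0788 -0.051   0.001 ] [0.0785 0.0524 0.001 ] 0.10339584453693133
d_tool [0.0009 0.0012 0.0029] yaw now 1.8044 turn(tool z) -0.0054 q7 1.616 clock 15.8
[ 1.32  0.94 -1.41  1.61  0.94  1.42  1.62]
```

In the tool's units: 0.04 m is 0.8, 0.03 m is 0.6, -0.005 rad / 3.1416 = -0.0016.

Call:
drive_effector:
  segments:
    - [0.08, 0, 0.6, -0.0016, 0.06]
    - [0, 0, 0.8, 0, 0.06]
    - [0, 0, 0.6, 0, 0.06]
    - [0, 0, 0.4, 0, 0.06]
    - [0, 0, 0, 0, 0.06]
    - [0, 0, 0, 0, 0.06]
  squeeze: 20

```text
clock: 16.4
eef_pos: [0.5419, -0.3175, 0.0852]
ee_rot: [0.001, -0.123, 0.992, 0.0]
force: [0.3, -0.9, -4.0]
grip_width: 0.0697
grasp_force: 37.1
```

```bash
python3 - <<'E'
from h import *
o=arm.get_obs();yaw=.239;R=np.array([[np.cos(yaw),-np.sin(yaw)],[np.sin(yaw),np.cos(yaw)]])
print("cover in well",R.T@(o["eef_pos"][:2]-[.519,-.324])+[.0016,.0007],o["eef_pos"][2]-.0646,o["force"],o["wrist_torque"])
to(.5,-.3,.08,.239+np.pi/2); shot("wrist","w7")
E
```

```text
cover in well [0.02541038 0.00162705] 0.020564692401092724 [ 0.2765968  -0.92823467 -4.01174084] [ 0.01869756 -0.04110763  0.00144457]
d_tool [0.0364 0.0271 0.0051] yaw now 1.8167 turn(tool z) 0.0069 q7 1.557 clock 16.4
```

View pics/w7.png

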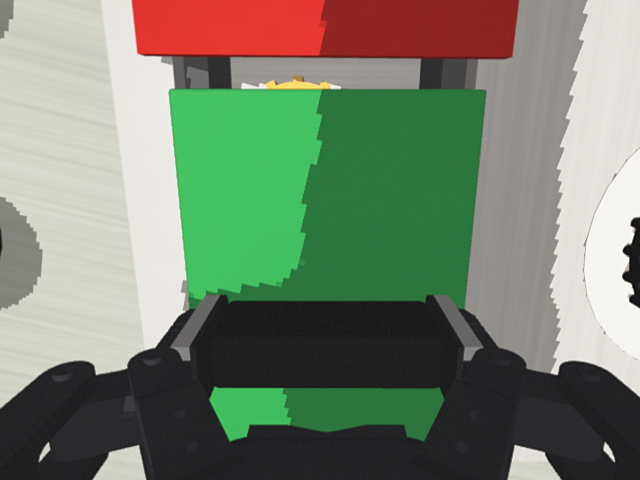

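The view shows the cover's front edge at row 89, about 10 mm clear of the lip's edge at row 55. The pocket's sides are at columns 174 and 476, so the cover sits about 1 mm too far towards +y. I'll lower it onto the +x wall.

Careful with the scale: shifts go in shares of 50 mm and turns go in shares of pi rad. That gives: 0.004 m is 0.08, 0.002 m is 0.04, 0.005 rad / 3.1416 = 0.0016.

Call:
drive_effector:
  segments:
    - [0, -0.02, 0.08, 0.0016, 0.06]
    - [0, 0, 0.08, 0, 0.06]
    - [0, 0, 0.04, 0, 0.06]
    - [0, 0, 0.04, 0, 0.06]
    - [0, 0, 0.04, 0, 0.06]
    - [0, 0, 0, 0, 0.06]
    - [0, 0, 0, 0, 0.06]
  squeeze: 20

```text
clock: 17.15
eef_pos: [0.5404, -0.3204, 0.0712]
ee_rot: [-0.001, -0.119, 0.993, -0.001]
force: [-7.0, -0.5, 3.6]
grip_width: 0.0695
grasp_force: 38.8
```

```bash
python3 - <<'E'
from h import *
o=arm.get_obs();yaw=.239;R=np.array([[np.cos(yaw),-np.sin(yaw)],[np.sin(yaw),np.cos(yaw)]])
print("cover in well",R.T@(o["eef_pos"][:2]-[.519,-.324])+[.0016,.0007],o["eef_pos"][2]-.0646,o["force"],o["wrist_torque"])
shot("wrist","w8")
E
```

```text
cover in well [ 0.02328334 -0.00090798] 0.006551315995938681 [-7.0088874  -0.52801154  3.58223473] [-0.14301924  0.83938176  0.05085416]
```

```bash
cat >> h.py <<'E'
def edge(f):
    im=cv2.imread("pics/"+f+".png").astype(int);g=(im[...,1]>im[...,2]+40)&(im[...,1]>im[...,0]+30)
    rows=[np.argmax(g[:,c]) for c in (200,327,450)];r=rows[1]+2
    cs=np.where(g[r,120:540])[0]+120
    p=arm.camera_params("wrist");K=p["mtx"];W=np.array(p["T_tool_cam"])
    zs=np.linspace(-.03,.03,601);w=[abs(np.linalg.norm(plane(K,W,(cs[0],r),z)-plane(K,W,(cs[-1]+1,r),z))-.1) for z in zs]
    z=zs[np.argmin(w)];print(f,rows,cs[0],cs[-1],"edge in tool",plane(K,W,((cs[0]+cs[-1]+1)/2,r-2),z).round(4))
E
python3 - <<'E'
from h import *
edge("w6");edge("w7");edge("w8")
E
```

```text
w6 [np.int64(89), np.int64(89), np.int64(90)] 168 485 edge in tool [ 0.0785  0.0006 -0.0043]
w7 [np.int64(89), np.int64(90), np.int64(89)] 169 485 edge in tool [ 0.0782  0.0007 -0.0039]
w8 [np.int64(96), np.int64(97), np.int64(96)] 176 477 edge in tool [0.0764 0.0006 0.0023]
```

In the tool's units: 0.005 m is 0.1, 0.004 m is 0.08.

Call:
drive_effector:
  segments:
    - [0.1, 0, 0, 0, 0.06]
    - [0.1, 0, 0, 0, 0.06]
    - [0.08, 0, 0, 0, 0.06]
    - [0.06, 0, 0, 0, 0.06]
    - [0.04, 0, 0, 0, 0.06]
    - [0, 0, 0, 0, 0.06]
    - [0, 0, 0, 0, 0.06]
  squeeze: 20

```text
clock: 17.9
eef_pos: [0.5227, -0.324, 0.0703]
ee_rot: [-0.0, -0.12, 0.993, -0.0]
force: [-0.6, -0.2, 1.3]
grip_width: 0.0695
grasp_force: 38.3
```

```bash
python3 - <<'E'
from h import *
o=arm.get_obs();yaw=.239;R=np.array([[np.cos(yaw),-np.sin(yaw)],[np.sin(yaw),np.cos(yaw)]])
print("cover in well",R.T@(o["eef_pos"][:2]-[.519,-.324])+[.0016,.0007],o["eef_pos"][2]-.0646,R.T@o["force"][:2],o["force"],o["wrist_torque"])
shot("wrist","w9");edge("w9")
E
```

```text
cover in well [ 0.00515308 -0.00018682] 0.0057082743746432185 [-0.62105403 -0.08612363] [-0.58301254 -0.23069843  1.33441382] [-0.18327206  0.17510795  0.00064982]
w9 [np.int64(123), np.int64(123), np.int64(123)] 177 476 edge in tool [0.0681 0.0006 0.0009]
```

View pics/w9.png

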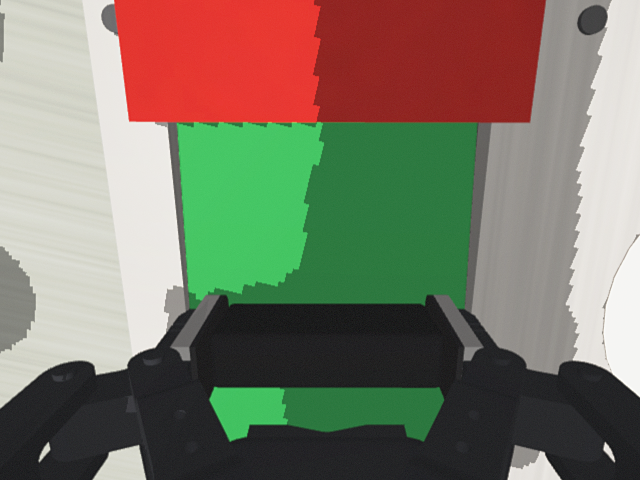

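The cover is under the lip (edge at row 122) and centred, with even gaps at columns 177 and 476. I'll finish the slide and lower it.

In the tool's units: 0.003 m is 0.06, 0.001 m is 0.02.

Call:
drive_effector:
  segments:
    - [0.06, 0, 0, 0, 0.06]
    - [0.04, 0, 0, 0, 0.06]
    - [0, 0, 0.04, 0, 0.06]
    - [0, 0, 0.04, 0, 0.06]
    - [0, 0, 0.04, 0, 0.06]
    - [0, 0, 0.02, 0, 0.06]
    - [0, 0, 0, 0, 0.06]
    - [0, 0, 0, 0, 0.06]
  squeeze: 20

```text
clock: 18.75
eef_pos: [0.5193, -0.3248, 0.0643]
ee_rot: [0.001, -0.12, 0.993, -0.0]
force: [3.3, 0.9, 6.3]
grip_width: 0.069
grasp_force: 38.9
```

```bash
python3 - <<'E'
from h import *
o=arm.get_obs();yaw=.239;R=np.array([[np.cos(yaw),-np.sin(yaw)],[np.sin(yaw),np.cos(yaw)]])
print("cover in well",R.T@(o["eef_pos"][:2]-[.519,-.324])+[.0016,.0007],o["eef_pos"][2]-.0646,R.T@o["force"][:2],o["force"],o["wrist_torque"])
shot("wrist","w10");edge("w10")
E
```

```text
cover in well [ 0.00174242 -0.00015323] -0.00032150014528628534 [3.39210918 0.08433426] [3.27572458 0.88495505 6.33078741] [ 0.2238874  -0.35573745  0.00725071]
w10 [np.int64(136), np.int64(136), np.int64(136)] 172 481 edge in tool [ 0.0641  0.0006 -0.0049]
```

In the tool's units: -0.05 m is -1, -0.04 m is -0.8.

Call:
drive_effector:
  segments:
    - [0, 0, 0, 0, 0.085]
    - [0, 0, 0, 0, 0.085]
    - [0, 0, 0, 0, 0.085]
    - [0, 0, -0.4, 0, 0.085]
    - [0, 0, -0.8, 0, 0.085]
    - [0, 0, -1, 0, 0.085]
    - [0, 0, -1, 0, 0.085]
    - [0, 0, -1, 0, 0.085]
    - [0, 0, -0.6, 0, 0.085]
    - [0, 0, 0, 0, 0.085]
    - [0, 0, 0, 0, 0.085]

```text
clock: 19.9
eef_pos: [0.5182, -0.3249, 0.305]
ee_rot: [0.0, -0.12, 0.993, -0.001]
force: [-0.3, -0.1, 0.3]
grip_width: 0.0849
grasp_force: 0.0
```

```bash
python3 - <<'E'
from h import *
shot("wrist","w11"); 
E
```

```text
(no output)
```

View pics/w11.png

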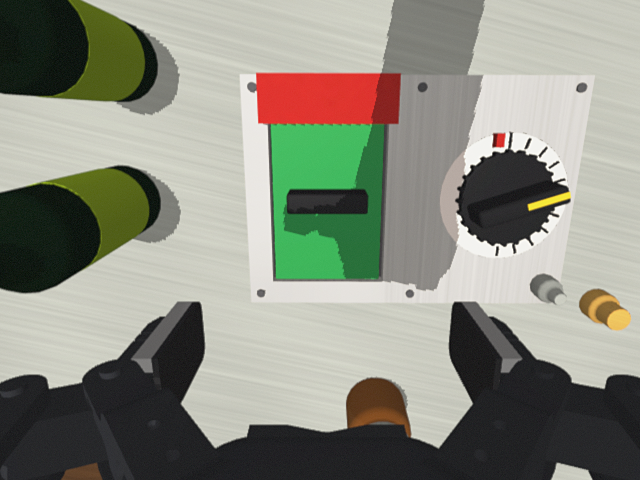

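The cover lies in the pocket under the lip: green from (272,124) to (382,280), with a thin even gap to the rim. The dial's yellow line runs from (529,208) to (570,196). Checking the numbers:

```bash
python3 - <<'E'
from h import *
v=view("w11");yaw=.239;R=np.array([[np.cos(yaw),-np.sin(yaw)],[np.sin(yaw),np.cos(yaw)]])
a,b=plane(*v,(529,208),.117),plane(*v,(570,196.5),.117);t=np.degrees(np.arctan2(*(b-a)[1::-1]));print("dial",np.radians(193.7-t))
im=cv2.imread("pics/w11.png").astype(int);g=(im[...,1]>im[...,2]+30)&(im[...,1]>im[...,0]+20)
g[:, :230]=0;ys,xs=np.where(g[:, :420]);bot=[np.where(g[:,c])[0].max()+1 for c in(285,330,370)];print(bot)
for c,r in zip((285,330,370),bot): print((R.T@(plane(*v,(c,r),.070)[:2]-[.519,-.324])).round(4))
for r in(150,260):
  c=np.where(g[r,:420])[0];print(r,[(R.T@(plane(*v,(q,r),.070)[:2]-[.519,-.324])).round(4) for q in(c[0],c[-1]+1)])
E
```

```text
dial 1.278033337918045
[np.int64(279), np.int64(279), np.int64(279)]
[ 0.0811 -0.041 ]
[0.081  0.0027]
[0.0808 0.0416]
150 [array([-0.0421, -0.0504]), array([-0.0423,  0.0493])]
260 [array([ 0.0616, -0.0501]), array([0.0613, 0.0496])]
```

Everything is within tolerance: the cover is about 1 mm off centre in x and 0.5 mm in y, the dial reads 1.28 rad, and the robot is clear.

```bash
python3 -c "
from rig import arm
print(arm.job_done())"
```

```text
the job is handed in; nothing more can be done
None
```

I turned the dial back to its stop and then four clicks clockwise (it reads about 1.28 rad), seated the green cover flat in its pocket under the lip (about 1 mm off centre), backed the arm clear and handed the job in; no verdict was returned.

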